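# Park the electrode of the water-test sample changer

### The arm

A 7-joint arm with a two-finger parallel gripper is mounted at the origin on the work surface. World frame = base frame: x ahead of the robot, y to its left, z up, the work surface at z = 0. Lengths are in mm, angles in rad, forces in N, time in s.
With the tool pointing down it reaches from about 350 to 900 mm from the base axis. Payload 8.1 kg.
Tool frame: the origin (TCP) lies on the centre line of the jaws, within the pads' length; the fingertips stand 19 mm ahead of it and the grasp point (between the pads) is the TCP; z points along the fingers, y is the direction in which the jaws open and shut (so a half turn about z gives the same grasp; the last joint's range is limited). The gripper opens to 92 mm and grips with 3 to 60 N. Pads are 19 mm wide; open, the fingers measure 130 mm over their backs; the gripper's body (75 mm by 190 mm) begins 47 mm behind the grasp point.
Start: joints at [1.184, 0.434, 0.025, 1.573, -0.012, 1.134, -0.075], TCP at [174.979, -600.019, 245.742] pointing down, gripper open.
Joint ranges: [-2.62, 2.62], [-0.44, 2.09], [-1.27, 1.32], [0.08, 2.57], [-1.32, 4.46], [0.12, 2], [-2.74, 2.74]. Speed limits (rad/s): [2.22, 2.22, 3.01, 3.01, 3.14, 3.14, 3.14].

### API

Orientations are given as [roll, pitch, yaw] about the fixed x, y, z axes, in that order (R = Rz(yaw) Ry(pitch) Rx(roll)).
In Python, from rig import status, eyes, order gives the robot as it stands. The module is installed in compiled form; this text tells all that it offers.
- The arm moves only by the tool play_rows, never from a script. Its argument "deltas" is one flat list of numbers, 5 for each row, row after row: the gripper's target within -1 to 1 (fully open at 1, half-way at 0, shut at -1), then the shift along the world's x, y, z in m, then the turn about the world's z in degrees. A call has 1 to 8 rows; each row shifts and turns the commanded pose from where the row before left it; what a row does not reach is not made up. A row lasts 1/8 s, in which the tool goes at most 62.5 mm and 10.7 degrees, less where a joint would pass 70% of its speed; a pose out of reach is approached as far as the arm can. A call is refused whole if a number of a shift passes 0.0625 or a number of a turn 10.7, either way. A call with a gripper value outside its range is refused whole. The fingers move at their own pace and stop on an object; "squeeze" is the grip in N (left out, the last holds). Time passes only in rows, so rows that do not move let the fingers close. It gives the time, the measured TCP pose, the force and the opening at its end, in the units of the state.
- status.get_obs(): the state, without advancing time (a new reading comes with each control period).
- eyes.read_camera(name): name is "scene" or "top" or "wrist"; returns a dict with "color" (420x560x3 uint8, red, green, blue), "z_map" (420x560 float32, mm along the optical axis (not along the pixel's ray), 0 where there is no reading), "intrinsics" (3x3 intrinsics, pixels), "rvec" (rotation vector, rad) and "tvec" (3), from world to camera coordinates, as OpenCV has them; the wrist camera has in their place "T_tool_cam" (4x4, takes a point from camera to tool coordinates, whose origin is the TCP and whose axes are the flange's). Camera axes: x right, y down, z forward; pixel columns grow to the right and rows downward; lengths in mm; the calibration is good to about 2 mm. A picture is of the moment at which its call begins: read the wrist's pose just before it.
- order.sign_off(): hands the job in, once; it reports no verdict.
The state is a dict: "t": time; "joints": joint angles; "joint_vel": joint speeds; "tau": joint torques, N m; "ee_pos": TCP position; "orientation": TCP orientation; "force": force on the tool from outside, world axes, zero at the start; "ft_torque": the same for the moment, N m; "grip_width": opening from 0.0 (shut) to 1.0 (fully open).
Only numpy, scipy, OpenCV 4.12 (cv2) and the standard library are available. Lean on these libraries where they do the work, as an engineer would, in place of code of your own. Each camera call takes 0.05 s, during which the arm holds its last target.

### The job

The day's water tests are done: turn the sample rack by its red pillars, reaching in under the top ring, until the open blue parking cup clicks into place right under the electrode; then push the electrode down by the red knob on its carriage, all the way, so that it stands in the blue cup. Do not lean on the cups or the top ring, do not force the electrode onto anything, and leave the bottle, jar and spare cup beside the machine where they are.

Things in the scene. Friction and masses are not known exactly. Their poses are not given: they have to be found in the camera images.
- changer: fixed base of the sample changer: flat white round housing (diameter 252 mm, top 40 mm above the table) and a square aluminium column (28 mm, top 289 mm) for the electrode carriage. Origin on the table at the rack's turning axis; z up. Along the base's y axis the electrode hangs at 80 mm from the turning axis and the column stands at 185 mm.
- rack (a joint): angle q of the rotating rack in rad, counter-clockwise from above; 0 or a whole turn = blue cup under the electrode. Turns endlessly; six detents 60 degrees apart (0, 1.047, 2.094 ...). Left within 15 degrees of one it is drawn in by itself (it may start between two); leaving one takes 3 to 5 N at a pillar. The cups stand at q + 30, 90 .. 330 degrees from the base's x axis, the blue one at q + 90.
- pillar (a point): mid-height point (92 mm above the table) of one of the six upright red round pillars of the rack: diameter 12 mm, from the white floor plate (diameter 280 mm, top 50 mm above the table) up to the top ring at 134 mm, centres 132 mm from the axis, every 60 degrees. This one stands at angle q from the base's x axis (q = rack angle), the others at q + 60, 120 .. 300 degrees.
- top_ring: white ring on the pillars, turning with the rack: outer diameter 284 mm, inner 236 mm, from 134 to 140 mm above the table, with spokes and hub, a red 14 mm dot above each pillar. It overhangs the pillar centres by 10 mm, so a pillar is reached only from the side, with a tilted tool between floor plate and ring. Origin at table level on the rack's axis; axes turn with the rack.
- samples: the five closed sample cups in the rack, white with grey lids, diameter 48 mm (lid 53 mm), from 56 to 158 mm above the table, centres 80 mm from the axis. Origin at table level on the rack's axis.
- park_cup: the blue open parking cup in the rack, outer diameter 48 mm at the mouth, 42 mm at the foot, wall 2.5 mm, 100 mm tall. Origin under the centre of its foot, 56 mm above the table; z up.
- park_mouth (a point): centre of the blue cup's mouth, 156 mm above the table
- lift (a joint): how far the electrode carriage has been pushed down, in m: 0 = fully up, 0.060 = down on its stop. It stays where it is left; pushing it takes about 4 to 6 N.
- knob_top (a point): centre of the top of the red push knob on the carriage arm: diameter 30 mm, 118 mm from the rack's axis, between electrode and column, 295 mm above the table when fully up, 235 mm when down. The electrode's cap stands 38 mm beside it towards the axis, 13 mm lower; the column begins 53 mm away on the other side and is 289 mm high.
- electrode: the glass electrode with blue collar, diameter 12 mm, upright on the carriage. Origin at its lower tip, 178 mm above the table when fully up, 118 mm when down.
- buffer_bottle: bystander: white bottle with yellow cap, diameter 62 mm, 120 mm tall, standing; origin under its centre
- spare_cup: bystander: closed white spare cup with grey lid, diameter 53 mm, 87 mm tall, standing; origin under its centre
- salt_jar: bystander: clear jar with blue lid, diameter 76 mm, 95 mm tall, standing; origin under its centre

How it is judged:
By the outcome, as a careful person would: the job done as asked, in the order asked, and still so for the second after the job is handed in, with the robot touching nothing.
It also fails if it takes over 64 s, if anything falls off the work surface, if the arm or the gripper's body presses on something with over 40 N, if the wrist force passes 120 N, or if a joint passes its speed limit or range.

## Working session

There is one attempt and no reset: what is moved stays moved. The work goes in short steps, Python scripts to look and compute and a tool call to move; the robot and the scene stay as the last step left them, time stands still between calls to the robot, and variables do not carry over. Pictures are saved under pics/ and viewed, and the job is handed in when it is done.

Besides the shell and the picture viewer there is one more tool, called after "Call:" as name(argument=value, ...) on one line, values as JSON. play_rows: Moves the arm, as the interface text tells. Its arguments: {"type":"object","properties":{"deltas":{"type":"array","items":{"type":"number"}},"squeeze":{"type":"number"}},"required":["deltas"]}

```bash
mkdir -p pics; cat > h.py <<'E'
from rig import status, eyes, order
import numpy as np, cv2
def snap(n,tag):
    c=eyes.read_camera(n); cv2.imwrite(f'pics/{tag}.png',cv2.cvtColor(c['color'],cv2.COLOR_RGB2BGR)); np.savez(f'pics/{tag}.npz',**c); return c
def world(c,u,v,z=None):
    K=c['intrinsics'];R=cv2.Rodrigues(c['rvec'])[0];t=np.array(c['tvec']).ravel()
    d=np.linalg.inv(K)@np.array([u,v,1.]);o=-R.T@t;w=R.T@d
    if z is None: s=c['z_map'][int(v),int(u)]
    else: s=(z-o[2])/w[2]
    return o+s*w
def proj(c,P):
    return cv2.projectPoints(np.array(P,float).reshape(-1,3),np.array(c['rvec'],float),np.array(c['tvec'],float),c['intrinsics'],None)[0].reshape(-1,2)
E
python3 - <<'E'
from h import *
print(status.get_obs())
for n in ['scene','top']:
    c=snap(n,n+'0'); print(c['intrinsics'],c['rvec'],c['tvec'])
E
```

```text
{'t': 0.0, 'joints': array([ 1.18444508,  0.43518115,  0.02497343,  1.57409863, -0.01156485,
        1.13400371, -0.07508757]), 'joint_vel': array([ 1.31044175e-03, -1.11870955e-04, -6.60202274e-04,  4.62881381e-04,
       -4.01510144e-05,  1.78671796e-03, -2.32085504e-04]), 'tau': array([-1.54746936e-03, -6.67850804e+01,  9.84499678e-01, -3.14460289e+01,
       -6.06539729e-02,  4.28080908e-02,  1.26972491e-04]), 'ee_pos': array([ 174.7751814 , -599.56164193,  244.97036644]), 'orientation': array([-3.14005555e+00,  1.71614750e-04,  2.83708473e-01]), 'force': array([0.43291813, 0.64847713, 0.59398508]), 'ft_torque': array([-0.03642125, -0.05451561,  0.05735585]), 'grip_width': 0.9996558491511374}
[[431.79013678   0.         279.22196786]
 [  0.         431.79013678 207.79636263]
 [  0.           0.           1.        ]] [ 2.47953682  0.93015973 -0.25489756] [-418.92381668 -262.03453067 1459.96150572]
[[531.1251886    0.         271.03902135]
 [  0.         531.1251886  214.11049283]
 [  0.           0.           1.        ]] [ 2.17433309 -2.13939684  0.13118603] [ -48.44819403  624.997938   1588.73452019]
```

View pics/scene0.png

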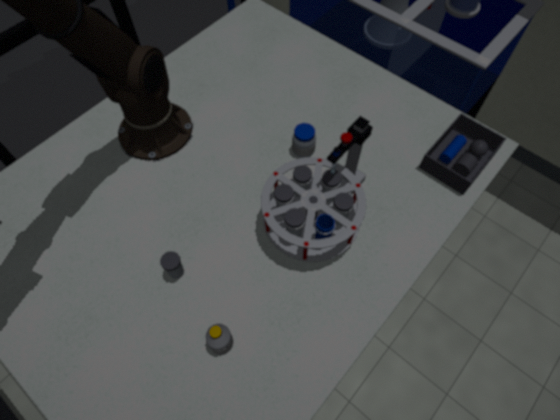

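View pics/top0.png

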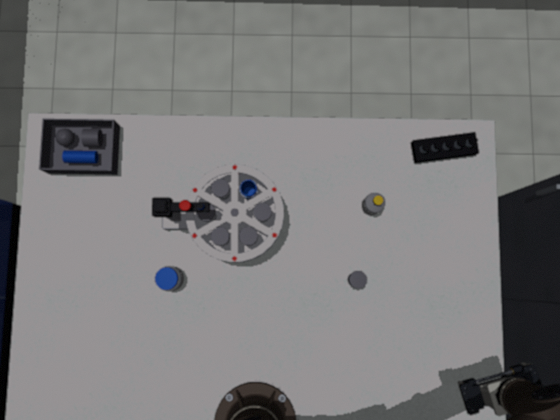

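```bash
python3 - <<'E'
from h import *
im=cv2.imread('pics/top0.png')[140:300,130:300]
cv2.imwrite('pics/t0c.png',cv2.resize(im,None,fx=3.5,fy=3.5,interpolation=cv2.INTER_CUBIC))
im=cv2.imread('pics/scene0.png')[100:280,240:400]
cv2.imwrite('pics/s0c.png',cv2.resize(im,None,fx=3.3,fy=3.3,interpolation=cv2.INTER_CUBIC))
for n in['top','scene']:
    c=np.load(f'pics/{n}0.npz'); a=c['color'].astype(int)
    m=((a[...,0]>110)&(a[...,1]<80)&(a[...,2]<80)).astype(np.uint8)
    k,l,s,ce=cv2.connectedComponentsWithStats(m)
    for i in range(1,k):
        if s[i,4]>3: print(n,ce[i].round(1),s[i,4],world(c,*ce[i],z=140).round(1), world(c,*ce[i]).round(1))
E
```

```text
top [234. 167.] 9 [749.2  71.2 140. ] [747.9  70.7 146.2]
top [194.5 189.5] 12 [681.2 183.6 140. ] [681.3 183.7 139.5]
top [273.8 189. ] 10 [686.3 -45.4 140. ] [685.3 -45.4 145.8]
top [184.4 204.6] 84 [636.7 211.2 140. ] [614.8 184.8 297.1]
top [274.2 234.8] 11 [553.7 -48.6 140. ] [553.8 -48.6 138.1]
top [194.2 235.2] 11 [548.9 180.  140. ] [549.1 180.3 138.1]
top [234.  258.2] 10 [485.2  64.6 140. ] [485.   64.3 144.2]
```

View pics/t0c.png

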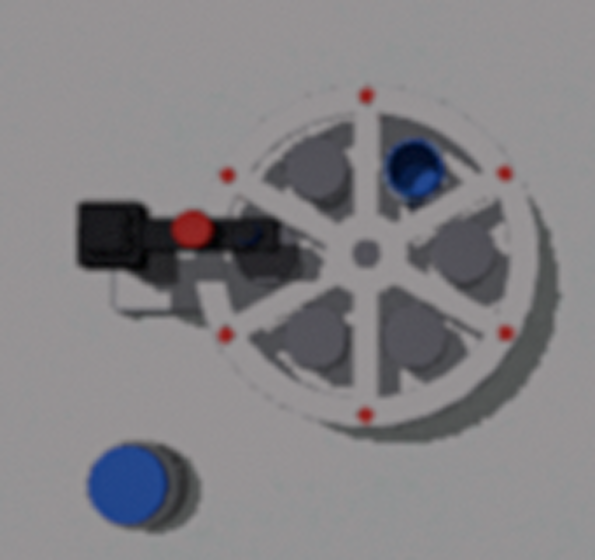

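View pics/s0c.png

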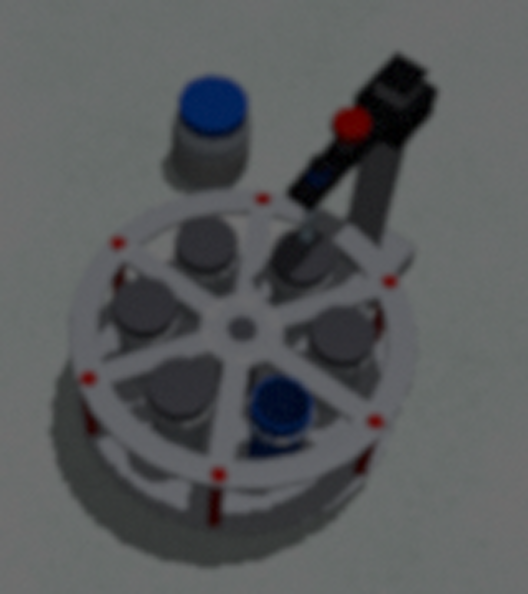

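Call:
play_rows(deltas=[-0.6,0.012,0.04,0.03,-1,-0.6,0.012,0.04,0.03,-1,-0.6,0.012,0.04,0.03,-1,-0.6,0.012,0.04,0.03,-1,-0.6,0.012,0.04,0.03,-1,-0.6,0.012,0.04,0.03,-1,-0.6,0.012,0.04,0.03,-1,-0.6,0.012,0.04,0.03,-1])

```text
t: 1.1
ee_pos: [271.0, -278.4, 486.5]
orientation: [-3.142, 0.0, 0.144]
force: [1.0, -0.7, -0.6]
grip_width: 0.212
```

Call:
play_rows(deltas=[-0.6,0.012,0.04,0.03,-1,-0.6,0.012,0.04,0.03,-1,-0.6,0.012,0.04,0.03,-1,-0.6,0.012,0.04,0.03,-1,-0.6,0.012,0.04,0.03,-1,-0.6,0.012,0.04,0.03,-1,-0.6,0.012,0.04,0.03,-1,-0.6,0.012,0.04,0.03,-1])

```text
t: 2.1
ee_pos: [367.3, 37.3, 678.1]
orientation: [-3.136, -0.053, -0.007]
force: [0.4, -1.5, 0.9]
grip_width: 0.2
```

```bash
python3 - <<'E'
from h import *
s=status.get_obs();print({k:np.round(s[k],3) for k in s})
E
```

```text
{'t': np.float64(2.1), 'joints': array([ 6.500e-01, -7.000e-03, -8.570e-01,  1.091e+00,  1.000e-03,
        2.002e+00, -1.784e+00]), 'joint_vel': array([-1.67 ,  0.192,  0.451, -0.284,  0.207, -0.004, -1.241]), 'tau': array([ 17.635, -26.506,  -5.728, -30.47 ,  -0.993,  -0.262,   2.843]), 'ee_pos': array([367.255,  37.31 , 678.09 ]), 'orientation': array([-3.136, -0.053, -0.007]), 'force': array([ 0.396, -1.464,  0.89 ]), 'ft_torque': array([-0.084,  0.012, -0.029]), 'grip_width': np.float64(0.2)}
```

Call:
play_rows(deltas=[-0.6,0,0,0.03,0,-0.6,0,0,0.03,0,-0.6,0,0,0.03,0,-0.6,0,0,0.03,0])

```text
t: 2.6
ee_pos: [366.6, 39.1, 715.5]
orientation: [-3.12, -0.144, 0.003]
force: [-0.1, -1.1, 0.2]
grip_width: 0.202
```

```bash
python3 - <<'E'
from h import *
s=status.get_obs();print({k:np.round(s[k],3) for k in ['joints','joint_vel','ee_pos','orientation']})
E
```

```text
{'joints': array([ 0.936, -0.033, -1.072,  1.009, -0.034,  2.002, -1.72 ]), 'joint_vel': array([ 0.793, -0.05 , -0.596, -0.177, -0.086,  0.001,  0.142]), 'ee_pos': array([366.644,  39.075, 715.495]), 'orientation': array([-3.12e+00, -1.44e-01,  3.00e-03])}
```

Call:
play_rows(deltas=[-0.6,0,0,0.06,0,-0.6,0,0,0.06,0,-0.6,0,0,0.06,0,-0.6,0,0,0.06,0,-0.6,0,0,0.06,0,-0.6,0,0,0.06,0])

```text
t: 3.35
ee_pos: [378.4, 41.1, 834.1]
orientation: [-3.08, -0.424, -0.009]
force: [-0.2, -0.5, 0.1]
grip_width: 0.196
```

```bash
python3 - <<'E'
from h import *
s=status.get_obs();print({k:np.round(s[k],3) for k in ['joints','joint_vel','ee_pos','orientation']})
E
```

```text
{'joints': array([ 0.985, -0.045, -1.072,  0.732, -0.064,  2.002, -1.701]), 'joint_vel': array([ 0.346,  0.037, -0.348, -0.408,  0.014, -0.001, -0.008]), 'ee_pos': array([378.445,  41.146, 834.058]), 'orientation': array([-3.08 , -0.424, -0.009])}
```

Tilt grows. A little more, then test whether it persists on the way down.

Call:
play_rows(deltas=[-0.6,0,0,0.06,0,-0.6,0,0,0.06,0,-0.6,0,0,0.06,0,-0.6,0,0,0.06,0,-0.6,0,0,0.06,0,-0.6,0,0,0.06,0])

```text
t: 4.1
ee_pos: [371.3, 38.8, 951.0]
orientation: [-3.024, -0.699, -0.038]
force: [0.6, 1.0, -0.8]
grip_width: 0.197
```

Call:
play_rows(deltas=[-0.6,0,0,-0.03,0,-0.6,0,0,-0.03,0])

```text
t: 4.35
ee_pos: [372.0, 45.6, 901.7]
orientation: [-3.059, -0.672, -0.002]
force: [2.7, 2.8, -1.9]
grip_width: 0.199
```

```bash
python3 - <<'E'
from h import *
s=status.get_obs();print({k:np.round(s[k],3) for k in ['joints','joint_vel','ee_pos','orientation']})
E
```

```text
{'joints': array([ 1.187, -0.191, -0.778,  0.719, -0.467,  1.893, -1.471]), 'joint_vel': array([ 0.063, -0.833,  2.121,  1.43 , -1.735, -0.539,  1.108]), 'ee_pos': array([372.022,  45.563, 901.713]), 'orientation': array([-3.059e+00, -6.720e-01, -2.000e-03])}
```

Call:
play_rows(deltas=[-0.6,0,0,0.06,0,-0.6,0,0,0.06,0,-0.6,0,0,0.06,0,-0.6,0,0,0.06,0,-0.6,0,0,0.06,0])

```text
t: 4.97
ee_pos: [355.1, 40.3, 999.4]
orientation: [-3.062, -0.827, 0.01]
force: [-0.2, 0.2, -0.7]
grip_width: 0.2
```

Call:
play_rows(deltas=[-0.6,0,0,-0.02,0,-0.6,0,0,-0.03,0,-0.6,0,0,-0.03,0,-0.6,0,0,-0.03,0])

```text
t: 5.48
ee_pos: [358.3, 48.6, 898.9]
orientation: [-3.119, -0.793, 0.059]
force: [0.9, 0.3, 0.5]
grip_width: 0.2
```

```bash
python3 - <<'E'
from h import *
s=status.get_obs();print({k:np.round(s[k],3) for k in ['joints','joint_vel','ee_pos','orientation']})
E
```

```text
{'joints': array([ 0.976, -0.316, -0.478,  0.916, -0.536,  1.738, -1.343]), 'joint_vel': array([-0.265, -0.508,  0.6  ,  1.204, -0.286, -0.551,  0.501]), 'ee_pos': array([358.332,  48.578, 898.945]), 'orientation': array([-3.119, -0.793,  0.059])}
```

Call:
play_rows(deltas=[-0.4,0.006,0.002,-0.05,0,-0.4,0.006,0.002,-0.05,0,-0.4,0.006,0.002,-0.05,0,-0.4,0.006,0.002,-0.05,0,-0.4,0.006,0.002,-0.05,0,-0.4,0.006,0.002,-0.05,0,-0.4,0.006,0.002,-0.05,0,-0.4,0.006,0.002,-0.05,0])

```text
t: 6.48
ee_pos: [406.5, 57.7, 623.2]
orientation: [-3.097, -0.735, 0.017]
force: [0.3, -0.0, 0.6]
grip_width: 0.297
```

```bash
cat >> h.py <<'E'
from scipy.spatial.transform import Rotation as Ro
def st():
    s=status.get_obs(); R=Ro.from_euler('xyz',s['orientation']).as_matrix()
    z=R[:,2];y=R[:,1]
    print('t',round(float(s['t']),2),'p',s['ee_pos'].round(1),'J',s['joints'].round(2),'az',round(np.degrees(np.arctan2(z[1],z[0])),1),'tilt',round(np.degrees(np.arccos(-z[2])),1),'yslope',round(y[2],3),'F',s['force'].round(1),'w',round(float(s['grip_width']),2),'tip',(s['ee_pos']+19*z).round(1))
    return s,R
E
python3 -c "
from h import *
st()"
```

```text
t 6.47 p [406.5  57.7 623.2] J [-0.07 -0.44 -0.19  1.75  0.05  1.09 -1.81] az 4.8 tilt 42.2 yslope -0.033 F [ 0.3 -0.   0.6] w 0.3 tip [419.2  58.8 609.1]
```

Call:
play_rows(deltas=[-0.4,0.014,-0.024,-0.02,8,-0.4,0.014,-0.024,-0.02,8,-0.4,0.014,-0.024,-0.02,8,-0.4,0.014,-0.024,-0.02,8,-0.4,0.014,-0.024,-0.02,8,-0.4,0.014,-0.024,-0.02,8,-0.4,0.014,-0.024,-0.02,8,-0.4,0.014,-0.024,-0.02,5])

```text
t: 7.48
ee_pos: [479.2, -96.1, 486.2]
orientation: [3.142, -0.723, 1.034]
force: [-1.7, -7.8, -1.6]
grip_width: 0.301
```

```bash
python3 -c "
from h import *
st()
c=np.load('pics/top0.npz')
for p in [(358,280),(378,201),(167,278)]: print(world(c,*p).round(0))"
```

```text
t 7.47 p [479.2 -96.1 486.2] J [-1.16 -0.44  1.32  1.74 -0.26  1.26 -0.29] az 59.2 tilt 41.4 yslope 0.0 F [-1.7 -7.8 -1.6] w 0.3 tip [485.7 -85.3 471.9]
[ 430. -296.   85.]
[ 659. -350.  121.]
[426. 261.  96.]
```

Call:
play_rows(deltas=[-0.4,0.008,-0.014,-0.02,0,-0.4,0.008,-0.014,-0.02,0,-0.4,0.008,-0.014,-0.02,0,-0.4,0.008,-0.014,-0.02,0,-0.4,0.008,-0.014,-0.02,0,-0.4,0.008,-0.014,-0.02,0])

```text
t: 8.22
ee_pos: [459.6, -123.2, 400.7]
orientation: [3.061, -0.69, 1.02]
force: [0.1, -0.5, -0.2]
grip_width: 0.299
```

```bash
python3 -c "
from h import *
st()"
```

```text
t 8.22 p [ 459.6 -123.2  400.7] J [-1.04 -0.44  1.32  1.94 -0.25  1.06 -0.17] az 51.1 tilt 39.7 yslope 0.062 F [ 0.1 -0.5 -0.2] w 0.3 tip [ 467.2 -113.7  386.1]
```

```bash
cat > kin.py <<'E'
import numpy as np
from scipy.spatial.transform import Rotation as Ro
from scipy.optimize import least_squares
S=[([1.18444508,0.43518115,0.02497343,1.57409863,-0.01156485,1.13400371,-0.07508757],[174.775,-599.56,244.97],[-3.14005,0.00017,0.2837]),
([.65,-.007,-.857,1.091,.001,2.002,-1.784],[367.255,37.31,678.09],[-3.136,-.053,-.007]),
([.936,-.033,-1.072,1.009,-.034,2.002,-1.72],[366.644,39.075,715.495],[-3.12,-.144,.003]),
([.985,-.045,-1.072,.732,-.064,2.002,-1.701],[378.445,41.146,834.058],[-3.08,-.424,-.009]),
([1.187,-.191,-.778,.719,-.467,1.893,-1.471],[372.022,45.563,901.713],[-3.059,-.672,-.002]),
([.976,-.316,-.478,.916,-.536,1.738,-1.343],[358.332,48.578,898.945],[-3.119,-.793,.059]),
([-.07,-.44,-.19,1.75,.05,1.09,-1.81],[406.5,57.7,623.2],[-3.097,-.735,.017]),
([-1.16,-.44,1.32,1.74,-.26,1.26,-.29],[479.2,-96.1,486.2],[3.142,-.723,1.034]),
([-1.04,-.44,1.32,1.94,-.25,1.06,-.17],[459.6,-123.2,400.7],[3.061,-.69,1.02])]
def rot(a,t):
    c,s=np.cos(t),np.sin(t)
    return np.array([[c,-s,0],[s,c,0],[0,0,1.]]) if a=='z' else np.array([[c,0,s],[0,1,0],[-s,0,c]])
def fk(q,p):
    h,L1,a,L2,b,L3,o1,o7=p[:8]; s=SG
    R=rot('z',o1+s[0]*q[0]); P=np.array([0,0,h])
    R=R@rot('y',s[1]*q[1]); P=P+R@[0,0,L1]
    R=R@rot('z',s[2]*q[2]); P=P+R@[a,0,0]
    R=R@rot('y',s[3]*q[3]); P=P+R@[-a*p[8],0,L2]
    R=R@rot('z',s[4]*q[4])
    R=R@rot('y',s[5]*q[5]); P=P+R@[b,0,L3]
    R=R@rot('z',o7+s[6]*q[6])
    return P,R
SG=[1]*7
if __name__=='__main__':
    import itertools
    def res(p):
        r=[]
        for q,x,e in S:
            P,R=fk(q,p); r+=list((P-x)/5)+list(Ro.from_matrix(R.T@Ro.from_euler('xyz',e).as_matrix()).as_rotvec()*30)
        return r
    best=None
    for sg in itertools.product([1,-1],repeat=4):
        SG[0],SG[2],SG[4],SG[6]=sg
        for o1 in [0,-2.47,2.47,1.57]:
          for o7 in [0,1.57,3.14,-1.57]:
            f=least_squares(res,[233,430,0,490,0,170,o1,o7,1],max_nfev=100)
            if best is None or f.cost<best[0]: best=(f.cost,sg,f.x.round(4).tolist(),np.round(f.fun,2)); 
    print(best)
E
python3 kin.py
```

```text
(np.float64(57.216611723215465), (-1, -1, -1, -1), [290.029, 466.6448, -28.7037, 454.6495, -11.4372, 332.4003, -0.0875, 1.4977, -1.7815], array([-0.84,  1.75,  0.24, -0.  , -0.  , -0.43,  1.33,  1.87,  0.82,
        0.15, -0.02, -0.42,  1.68,  0.39,  0.85,  0.38, -0.06, -0.39,
       -2.23, -0.05,  0.32,  1.08, -0.11, -0.19,  0.21,  1.32, -1.12,
        1.64, -0.08,  0.14,  2.45,  1.52, -1.18,  1.88,  0.02,  0.34,
        4.58,  4.42,  0.69,  1.66, -0.29,  0.39, -4.09, -1.65,  0.05,
        1.69,  0.1 ,  0.36, -1.76, -1.41, -0.66,  1.65,  0.18,  0.19]))
```

```bash
cat > kin2.py <<'E'
import numpy as np
from kin import S,rot,Ro,least_squares
def fk(q,p):
    h,L1,a,a2,L2,b,L3,bx,by=p[:9]; off=p[9:15]; 
    q=np.array(q)+np.r_[off[0:6],0]
    R=rot('z',-q[0]); P=np.array([bx,by,h])
    R=R@rot('y',q[1]); P=P+R@[0,0,L1]
    R=R@rot('z',-q[2]); P=P+R@[a,0,0]
    R=R@rot('y',q[3]); P=P+R@[a2,0,L2]
    R=R@rot('z',-q[4])
    R=R@rot('y',q[5]); P=P+R@[b,0,L3]
    R=R@rot('z',-q[6])@Ro.from_rotvec(p[15:18]).as_matrix()
    return P,R
p0=[290,466,0,0,455,0,330,0,0]+[.09,0,0,0,0,0]+[0,0,1.5]
def res(p):
    r=[]
    for q,x,e in S:
        P,R=fk(q,p); r+=list((P-x)/3)+list(Ro.from_matrix(R.T@Ro.from_euler('xyz',e).as_matrix()).as_rotvec()/.01)
    return r+list(np.array(p[2:4])/60)+[p[5]/60]+list(np.array(p[7:9])/10)+list((np.array(p[9:15])-p0[9:15])/.05)+list(np.array(p[15:17])/.05)
if __name__=='__main__':
    f=least_squares(res,p0); print(f.cost,f.x.round(4).tolist()); n=len(S);print(f.fun[:6*n].reshape(n,6).round(1)); np.save('p.npy',f.x)
E
python3 kin2.py
```

```text
88.79775261212195 [297.2017, 484.2953, -16.478, -46.3371, 444.0191, -7.8812, 349.803, -5.3478, -14.9457, -0.0029, 0.0012, 0.0712, 0.0001, -0.0146, 0.0086, 0.0037, 0.005, 1.5089]
[[ 2.9 -0.3  0.7 -1.3  1.6 -0.6]
 [-0.3  1.9  0.6 -1.4  1.   0. ]
 [ 1.  -0.6  0.6 -1.   0.6  0.1]
 [-3.  -1.5 -0.7  0.7  0.4  0.5]
 [ 0.3 -0.1 -1.   1.7 -0.9  1.1]
 [ 2.6 -0.4  0.6  1.7 -1.5  1. ]
 [ 5.7  3.9  2.7 -0.1  0.1 -0.6]
 [-6.2 -1.3 -1.5 -0.1 -0.6 -0.4]
 [-2.8 -1.1 -2.  -0.  -0.7 -1.1]]
```

```bash
cat > ik.py <<'E'
import numpy as np
from kin2 import fk,Ro
from scipy.optimize import least_squares
p=np.load('p.npy')
lo=np.array([-2.62,-.44,-1.27,.08,-1.32,.12,-2.74]);hi=np.array([2.62,2.09,1.32,2.57,4.46,2,2.74])
def Rt(az,tilt,flip=0):
    z=np.array([np.sin(tilt)*np.cos(az),np.sin(tilt)*np.sin(az),-np.cos(tilt)])
    y=np.array([np.sin(az),-np.cos(az),0])*(1 if not flip else -1)
    return np.c_[np.cross(y,z),y,z]
def solve(P,R,q0):
    f=lambda q:(lambda a:np.r_[(a[0]-P)/100,Ro.from_matrix(a[1].T@R).as_rotvec()])(fk(q,p))
    s=least_squares(f,np.clip(q0,lo+.01,hi-.01),bounds=(lo,hi),max_nfev=60)
    return s.cost,s.x
C=np.array([617.4,67.6])
if __name__=='__main__':
    rng=np.random.default_rng(0)
    for ang in [185,210,240,270,300]:
      for daz in [-20,0,20]:
        for fl in [0,1]:
          th=np.radians(ang);P=np.r_[C+134*np.array([np.cos(th),np.sin(th)]),96]
          R=Rt(th+np.pi+np.radians(daz),np.radians(42),fl)
          sols=[]
          for k in range(12):
            c,q=solve(P,R,rng.uniform(lo,hi))
            if c<1e-4: sols.append(q)
          print(ang,daz,fl,len(sols),*[s.round(1).tolist() for s in sols[:3]])
E
python3 ik.py
```

```text
185 -20 0 2 [-1.5, 0.7, 1.2, 2.5, 3.7, 0.3, 0.1] [0.0, 0.3, -0.6, 2.6, 2.0, 0.7, 2.1]
185 -20 1 4 [-1.2, 0.4, 0.8, 2.5, 2.5, 0.3, -1.7] [-0.8, 0.3, 0.3, 2.6, 2.2, 0.4, -1.4] [-0.8, 0.3, 0.3, 2.6, 2.2, 0.4, -1.4]
185 0 0 0
185 0 1 0
185 20 0 6 [1.0, 0.4, -1.1, 2.6, 3.2, 0.3, 2.1] [0.9, 0.4, -1.0, 2.6, 3.4, 0.3, 1.8] [1.0, 0.4, -1.1, 2.6, 3.1, 0.3, 2.1]
185 20 1 4 [0.8, 0.3, -0.8, 2.6, 3.6, 0.3, -1.5] [1.0, 0.4, -1.1, 2.6, 3.2, 0.3, -1.0] [1.0, 0.5, -1.1, 2.6, 3.2, 0.3, -1.0]
210 -20 0 0
210 -20 1 0
210 0 0 6 [0.1, 0.3, 0.2, 2.5, 4.4, 0.6, 1.0] [-0.8, 0.8, 1.3, 2.5, 4.4, 1.3, 0.7] [1.3, 0.6, -1.2, 2.5, 3.1, 0.1, 2.4]
210 0 1 6 [-0.7, 0.8, 1.2, 2.5, 4.5, 1.3, -2.4] [1.3, 0.7, -1.3, 2.5, 2.8, 0.1, -0.4] [1.3, 0.7, -1.3, 2.5, 2.7, 0.1, -0.3]
210 20 0 6 [1.3, 0.8, -1.2, 2.4, 0.0, 0.2, -0.4] [0.7, 0.4, -0.4, 2.3, -1.3, 0.6, 0.9] [1.1, 0.6, -1.0, 2.3, -1.0, 0.3, 0.6]
210 20 1 3 [1.4, 0.8, -1.2, 2.3, 0.1, 0.2, 2.7] [1.4, 0.8, -1.3, 2.3, 0.1, 0.2, 2.7] [0.7, 0.4, -0.4, 2.3, -1.3, 0.6, -2.3]
240 -20 0 9 [0.9, 0.5, -0.7, 2.3, -1.3, 0.4, 0.8] [0.9, 0.5, -0.7, 2.3, -1.3, 0.4, 0.8] [1.4, 0.8, -1.3,
[... 1061 characters left out ...]
.0, 0.4, 1.3, -0.8, 1.6, -2.1] [0.6, 1.0, -0.6, 1.3, -0.2, 1.3, -2.5]
300 -20 0 9 [0.9, 1.3, -1.3, 1.3, 0.4, 1.3, 0.0] [0.8, 1.3, -1.3, 1.3, 0.4, 1.3, 0.0] [0.8, 1.3, -1.3, 1.3, 0.4, 1.3, 0.0]
300 -20 1 0
300 0 0 9 [0.3, 1.1, -0.2, 1.0, -0.4, 1.6, 0.8] [0.7, 1.3, -1.2, 1.0, 0.4, 1.6, 0.3] [0.6, 1.3, -1.1, 1.0, 0.4, 1.6, 0.3]
300 0 1 3 [0.3, 1.1, -0.2, 1.0, -0.4, 1.6, -2.3] [0.2, 1.1, 0.2, 1.0, -0.7, 1.7, -2.2] [0.1, 1.1, 0.3, 1.0, -0.7, 1.7, -2.1]
300 20 0 4 [0.4, 1.3, -0.9, 0.7, 0.3, 1.8, 0.7] [0.2, 1.2, -0.2, 0.7, -0.3, 1.8, 1.0] [0.4, 1.3, -0.7, 0.7, 0.2, 1.8, 0.8]
300 20 1 4 [0.2, 1.2, -0.2, 0.7, -0.3, 1.9, -2.1] [0.1, 1.2, 0.3, 0.7, -0.6, 1.9, -2.0] [0.2, 1.2, 0.1, 0.7, -0.4, 1.9, -2.0]
```

Call:
play_rows(deltas=[-0.4,0.025,0,0.025,-6,-0.4,0.025,0,0.025,-6,-0.4,0.025,0,0.025,-6,-0.4,0.025,0,0.025,-6,-0.4,0.025,0,0.02,-6,-0.4,0.025,0,0.02,-6,-0.4,0.025,0,0.02,-6,-0.4,0.025,0,0,-6])

```text
t: 9.22
ee_pos: [661.3, -123.0, 562.9]
orientation: [3.06, -0.693, 0.18]
force: [-0.8, -0.1, -1.3]
grip_width: 0.297
```

```bash
python3 -c "
from h import *
st()"
```

```text
t 9.22 p [ 661.3 -123.   562.9] J [-0.69 -0.    0.9   1.57 -0.21  0.91 -1.14] az 3.0 tilt 39.9 yslope 0.063 F [-0.8 -0.1 -1.3] w 0.3 tip [ 673.5 -122.4  548.3]
```

Call:
play_rows(deltas=[-0.4,0.005,-0.01,-0.01,8,-0.4,0.005,-0.01,-0.01,8,-0.4,0.005,-0.01,-0.01,8,-0.4,0.005,-0.01,-0.01,8,-0.4,0.005,-0.01,-0.01,8])

```text
t: 9.85
ee_pos: [682.0, -169.4, 511.4]
orientation: [3.067, -0.68, 0.829]
force: [0.3, 0.2, 0.4]
grip_width: 0.301
```

```bash
python3 -c "
from h import *
st()"
```

```text
t 9.85 p [ 682.  -169.4  511.4] J [-0.12  0.38  0.89  1.35 -0.98  1.48  0.02] az 40.7 tilt 39.1 yslope 0.058 F [0.3 0.2 0.4] w 0.3 tip [ 691.1 -161.6  496.7]
```

Call:
play_rows(deltas=[-0.4,0,0,-0.01,6,-0.4,0,0,-0.01,6,-0.4,0,0,-0.01,6,-0.4,0,0,-0.01,6,-0.4,0,0,-0.01,6])

```text
t: 10.48
ee_pos: [681.8, -169.3, 461.3]
orientation: [3.067, -0.68, 1.351]
force: [0.2, -0.1, -0.9]
grip_width: 0.295
```

```bash
python3 -c "
from h import *
st()"
```

```text
t 10.47 p [ 681.8 -169.3  461.3] J [ 0.12  0.6   0.73  1.11 -1.02  1.82  0.43] az 70.6 tilt 39.1 yslope 0.058 F [ 0.2 -0.1 -0.9] w 0.3 tip [ 685.8 -158.   446.5]
```

Call:
play_rows(deltas=[-0.4,-0.021,0.005,-0.026,-1,-0.4,-0.021,0.005,-0.026,-1,-0.4,-0.021,0.005,-0.026,-1,-0.4,-0.021,0.005,-0.026,-1,-0.4,-0.021,0.005,-0.026,-1,-0.4,-0.021,0.005,-0.026,-1,-0.4,-0.021,0.005,-0.026,-1,-0.4,-0.021,0.005,-0.026,-1])

```text
t: 11.48
ee_pos: [512.7, -128.7, 253.2]
orientation: [3.067, -0.678, 1.208]
force: [0.4, -1.7, 0.2]
grip_width: 0.298
```

```bash
python3 -c "
from h import *
st()
snap('scene','s1');snap('top','t1')
im=cv2.imread('pics/s1.png')[60:320,150:450]
cv2.imwrite('pics/s1c.png',cv2.resize(im,None,fx=2.3,fy=2.3,interpolation=cv2.INTER_CUBIC))
"
```

```text
t 11.47 p [ 512.7 -128.7  253.2] J [ 0.01  0.41  0.76  1.95 -0.98  1.32  0.84] az 62.4 tilt 39.1 yslope 0.058 F [ 0.4 -1.7  0.2] w 0.3 tip [ 518.3 -118.   238.4]
```

View pics/s1c.png

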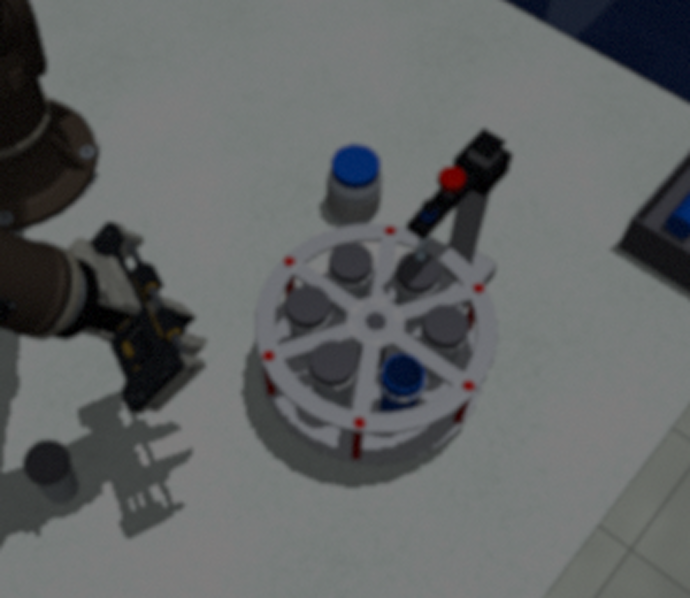

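Call:
play_rows(deltas=[-0.4,0,0,-0.026,0,-0.4,0,0,-0.026,0,-0.4,0,0,-0.026,0,-0.4,0,0,-0.026,0,-0.4,0,0,-0.026,0,-0.4,0,0,-0.024,0])

```text
t: 12.32
ee_pos: [514.6, -129.2, 99.8]
orientation: [3.065, -0.679, 1.21]
force: [0.7, 0.4, -0.1]
grip_width: 0.299
```

```bash
python3 -c "
from h import *
s,R=st()
c=snap('wrist','w1');print(c['T_tool_cam'].round(2))
C=np.array([617.4,67.6]);d=s['ee_pos'][:2]-C;print(np.hypot(*d),np.degrees(np.arctan2(d[1],d[0]))%360)
"
```

```text
t 12.32 p [ 514.6 -129.2   99.8] J [ 0.12  0.66  0.64  2.07 -1.2   1.19  1.18] az 62.4 tilt 39.1 yslope 0.059 F [ 0.7  0.4 -0.1] w 0.3 tip [ 520.2 -118.6   85.1]
[[   0.     -0.96   -0.3    80.52]
 [   1.      0.      0.     -0.38]
 [   0.     -0.3     0.96 -139.03]
 [   0.      0.      0.      1.  ]]
222.0553140731099 242.4214567660859
```

View pics/w1.png

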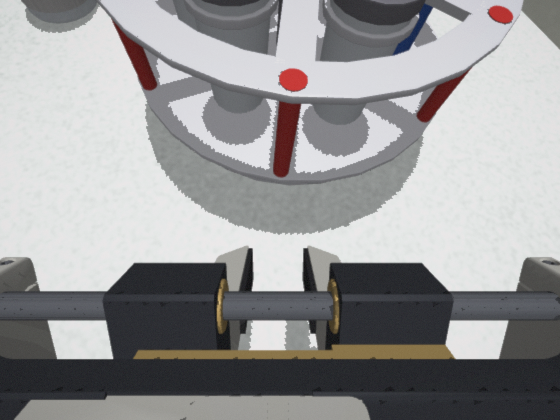

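Call:
play_rows(deltas=[-0.4,0.0065,0.013,0,0,-0.4,0.0065,0.013,0,0,-0.4,0.0065,0.013,0,0,-0.4,0.0065,0.013,0,0])

```text
t: 12.88
ee_pos: [540.4, -75.4, 101.5]
orientation: [3.065, -0.68, 1.211]
force: [-0.6, 0.5, 0.0]
grip_width: 0.299
```

```bash
python3 -c "
from h import *
s,R=st()
c=snap('wrist','w2')
C=np.array([617.4,67.6]);d=s['ee_pos'][:2]-C;print(np.hypot(*d),np.degrees(np.arctan2(d[1],d[0]))%360)
"
```

```text
t 12.88 p [540.4 -75.4 101.5] J [ 0.02  0.64  0.61  2.09 -1.26  1.12  1.12] az 62.4 tilt 39.2 yslope 0.06 F [-0.6  0.5  0. ] w 0.3 tip [545.9 -64.7  86.7]
162.403520510733 241.6908591726076
```

View pics/w2.png

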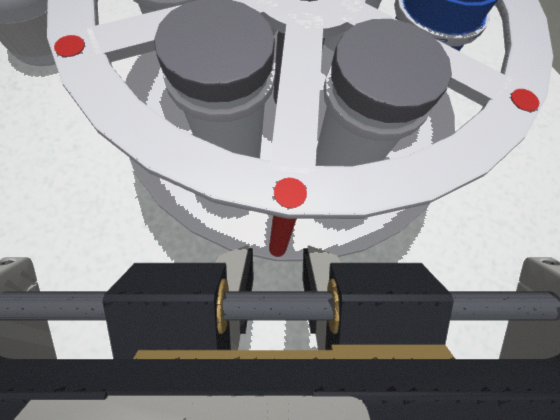

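Call:
play_rows(deltas=[-0.4,0.0045,0.0085,-0.0015,0,-0.4,0.0045,0.0085,-0.0015,0,-0.4,0.0045,0.0085,-0.0015,0])

```text
t: 13.3
ee_pos: [553.3, -50.9, 96.1]
orientation: [3.066, -0.679, 1.209]
force: [0.3, 0.0, 0.8]
grip_width: 0.299
```

```bash
python3 -c "
from h import *
s,R=st()
c=snap('wrist','w3')
C=np.array([617.4,67.6]);d=s['ee_pos'][:2]-C;print(np.hypot(*d),np.degrees(np.arctan2(d[1],d[0]))%360)
"
```

```text
t 13.3 p [553.3 -50.9  96.1] J [ 0.    0.63  0.55  2.09 -1.28  1.07  1.09] az 62.4 tilt 39.1 yslope 0.059 F [0.3 0.  0.8] w 0.3 tip [558.9 -40.3  81.3]
134.7282339880491 241.59764255134695
```

View pics/w3.png

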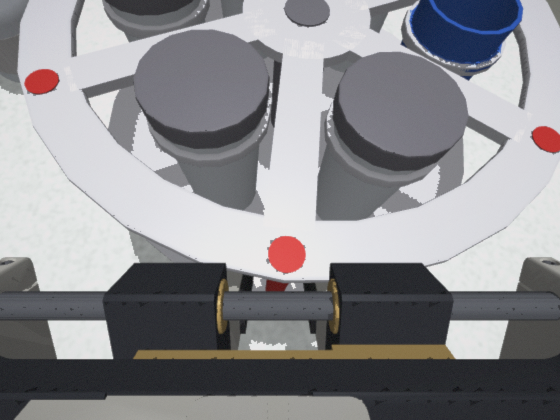

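```bash
python3 -c "
import numpy as np
a=np.radians(241.6+np.arange(17)*3.75)
p=np.c_[617.4+134.5*np.cos(a),67.6+134.5*np.sin(a)]
print(np.diff(p,axis=0).round(1).tolist())"
```

```text
[[7.9, -3.9], [8.1, -3.4], [8.3, -2.9], [8.5, -2.3], [8.6, -1.8], [8.7, -1.2], [8.8, -0.6], [8.8, -0.0], [8.8, 0.5], [8.7, 1.1], [8.6, 1.7], [8.5, 2.2], [8.3, 2.8], [8.1, 3.3], [7.9, 3.9], [7.6, 4.4]]
```

Call:
play_rows(deltas=[-0.4,0.0079,-0.0039,0,3.75,-0.4,0.0081,-0.0034,0,3.75,-0.4,0.0083,-0.0029,0,3.75,-0.4,0.0085,-0.0023,0,3.75,-0.4,0.0086,-0.0018,0,3.75])

```text
t: 13.98
ee_pos: [594.0, -65.4, 96.1]
orientation: [3.068, -0.68, 1.537]
force: [-3.1, 0.6, 2.0]
grip_width: 0.297
```

```bash
cat >> h.py <<'E'
def rk():
    C=np.array([617.4,67.6]);s,R=st();d=s['ee_pos'][:2]-C;print('r',np.hypot(*d).round(1),'ang',(np.degrees(np.arctan2(d[1],d[0]))%360).round(1))
E
python3 -c "
from h import *
rk()"
```

```text
t 13.97 p [594.  -65.4  96.1] J [ 0.04  0.75  0.53  1.8  -1.06  1.27  1.1 ] az 81.4 tilt 39.2 yslope 0.057 F [-3.1  0.6  2. ] w 0.3 tip [595.8 -53.6  81.4]
r 135.1 ang 260.0
```

Call:
play_rows(deltas=[-0.4,0.0087,-0.0012,0,3.75,-0.4,0.0088,-0.0006,0,3.75,-0.4,0.0088,0,0,3.75,-0.4,0.0088,0.0005,0,3.75,-0.4,0.0087,0.0011,0,3.75,-0.4,0.0086,0.0017,0,3.75])

```text
t: 14.72
ee_pos: [647.0, -64.4, 95.9]
orientation: [3.067, -0.68, 1.93]
force: [0.6, 0.1, -0.1]
grip_width: 0.303
```

```bash
python3 -c "
from h import *
rk();snap('wrist','w4')"
```

```text
t 14.72 p [647.  -64.4  95.9] J [ 0.05  0.9   0.48  1.43 -0.88  1.5   1.14] az 103.8 tilt 39.1 yslope 0.058 F [ 0.6  0.1 -0.1] w 0.3 tip [644.1 -52.8  81.2]
r 135.3 ang 282.6
```

View pics/w4.png

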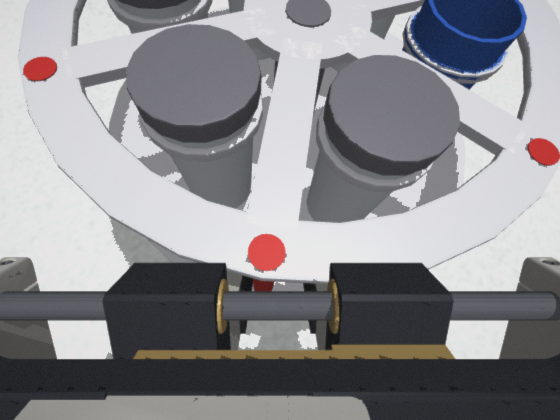

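Call:
play_rows(deltas=[-0.4,0.0085,0.0022,0,3.75,-0.4,0.0083,0.0028,0,3.75,-0.4,0.0081,0.0033,0,3.75,-0.4,0.0079,0.0039,0,3.75,-0.4,0.0076,0.0044,0,3.75,-0.4,0,0,0,0,-0.4,0,0,0,0])

```text
t: 15.65
ee_pos: [686.7, -48.1, 96.0]
orientation: [3.067, -0.68, 2.253]
force: [-0.3, -0.7, -0.5]
grip_width: 0.302
```

```bash
python3 -c "
from h import *
rk();snap('wrist','w5')"
```

```text
t 15.65 p [686.7 -48.1  96. ] J [ 0.02  1.02  0.44  1.13 -0.75  1.69  1.2 ] az 122.3 tilt 39.1 yslope 0.058 F [-0.3 -0.7 -0.5] w 0.3 tip [680.3 -38.   81.3]
r 134.9 ang 300.9
```

View pics/w5.png

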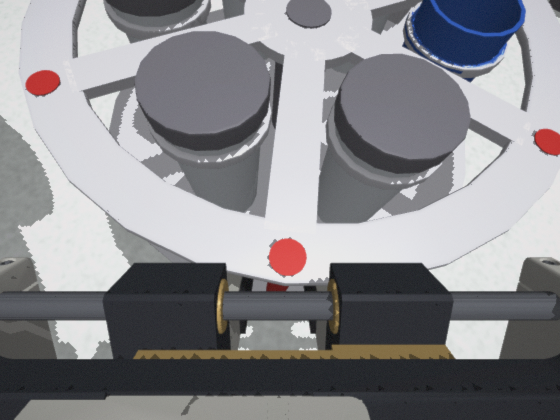

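Call:
play_rows(deltas=[-0.4,0.0073,-0.012,0,0,-0.4,0.0073,-0.012,0,0,-0.4,0.0073,-0.012,0,0,-0.4,0.0073,-0.012,0,0,-0.4,0.0073,-0.012,0,0,-0.4,-0.017,-0.002,0,-5,-0.4,-0.017,-0.002,0,-5,-0.4,-0.017,-0.002,0,-5])

```text
t: 16.7
ee_pos: [671.7, -114.4, 96.4]
orientation: [3.067, -0.679, 1.989]
force: [-0.2, 0.5, 1.0]
grip_width: 0.303
```

Call:
play_rows(deltas=[-0.4,-0.017,0,0,-5,-0.4,-0.017,0,0,-5,-0.4,-0.017,0,0,-5,-0.4,-0.017,0,0,-5,-0.4,-0.017,0,0,-5,-0.4,-0.017,0,0,-5,-0.4,-0.017,0,0,-5,-0.4,-0.017,0,0,-5])

```text
t: 17.7
ee_pos: [535.6, -114.2, 96.7]
orientation: [3.066, -0.679, 1.291]
force: [0.8, 0.8, -0.3]
grip_width: 0.301
```

```bash
python3 -c "
from h import *
rk();snap('wrist','w6')"
```

```text
t 17.7 p [ 535.6 -114.2   96.7] J [ 0.13  0.67  0.56  2.   -1.15  1.17  1.14] az 67.1 tilt 39.1 yslope 0.059 F [ 0.8  0.8 -0.3] w 0.3 tip [ 540.3 -103.2   81.9]
r 199.4 ang 245.8
```

View pics/w6.png

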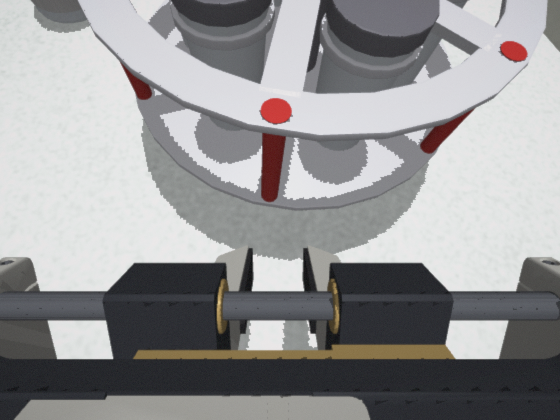

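Call:
play_rows(deltas=[-0.4,-0.0055,0.005,0,-2.4,-0.4,-0.0055,0.005,0,-2.4,-0.4,0.0058,0.0106,0,0,-0.4,0.0058,0.0106,0,0,-0.4,0.0058,0.0106,0,0,-0.4,0.0058,0.0106,0,0,-0.4,0.0058,0.0106,0,0])

```text
t: 18.62
ee_pos: [555.3, -49.6, 96.2]
orientation: [3.066, -0.679, 1.213]
force: [0.9, 0.0, 0.5]
grip_width: 0.3
```

```bash
python3 -c "
from h import *
rk();snap('wrist','w7')"
```

```text
t 18.62 p [555.3 -49.6  96.2] J [ 0.03  0.62  0.5   2.08 -1.27  1.04  1.07] az 62.6 tilt 39.1 yslope 0.059 F [0.9 0.  0.5] w 0.3 tip [560.8 -38.9  81.4]
r 132.6 ang 242.1
```

View pics/w7.png

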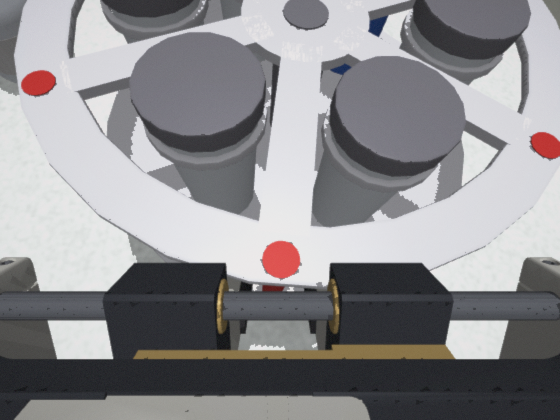

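Call:
play_rows(deltas=[-0.4,0.007,-0.0055,0,3.75,-0.4,0.0081,-0.0034,0,3.75,-0.4,0.0083,-0.0029,0,3.75,-0.4,0.0085,-0.0023,0,3.75,-0.4,0.0086,-0.0018,0,3.75,-0.4,0.0087,-0.0012,0,3.75,-0.4,0.0088,-0.0006,0,3.75,-0.4,0.0088,0,0,3.75])

```text
t: 19.68
ee_pos: [621.4, -68.1, 96.0]
orientation: [3.067, -0.68, 1.738]
force: [-1.1, 1.2, 2.1]
grip_width: 0.3
```

```bash
python3 -c "
from h import *
rk()"
```

```text
t 19.68 p [621.4 -68.1  96. ] J [ 0.07  0.82  0.46  1.61 -0.94  1.37  1.1 ] az 92.8 tilt 39.1 yslope 0.058 F [-1.1  1.2  2.1] w 0.3 tip [620.8 -56.1  81.3]
r 135.7 ang 271.7
```

Call:
play_rows(deltas=[-0.4,0.0088,0.0005,0,3.75,-0.4,0.0087,0.0011,0,3.75,-0.4,0.0086,0.0017,0,3.75,-0.4,0.0085,0.0022,0,3.75,-0.4,0.0083,0.0028,0,3.75,-0.4,0.0081,0.0033,0,3.75,-0.4,0.0075,0.0037,0,3.75,-0.4,0.0065,0.0036,0,3.75])

```text
t: 20.68
ee_pos: [686.8, -49.1, 95.9]
orientation: [3.066, -0.679, 2.262]
force: [0.1, -0.2, 0.6]
grip_width: 0.299
```

Call:
play_rows(deltas=[-0.4,0,0,0,0,-0.4,0,0,0,0])

```text
t: 20.92
ee_pos: [686.1, -49.8, 95.9]
orientation: [3.067, -0.68, 2.257]
force: [0.0, -0.1, -1.3]
grip_width: 0.301
```

```bash
python3 -c "
from h import *
rk();snap('wrist','w8');c=snap('top','t2')
im=cv2.imread('pics/t2.png')[140:300,130:300]
cv2.imwrite('pics/t2c.png',cv2.resize(im,None,fx=3.5,fy=3.5,interpolation=cv2.INTER_CUBIC))"
```

```text
t 20.93 p [686.1 -49.8  95.9] J [ 0.04  1.01  0.4   1.12 -0.72  1.68  1.18] az 122.6 tilt 39.1 yslope 0.058 F [ 0.  -0.1 -1.3] w 0.3 tip [679.7 -39.7  81.2]
r 136.0 ang 300.4
```

View pics/w8.png

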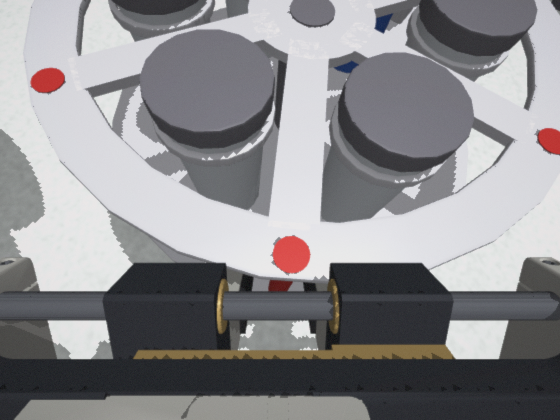

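View pics/t2c.png

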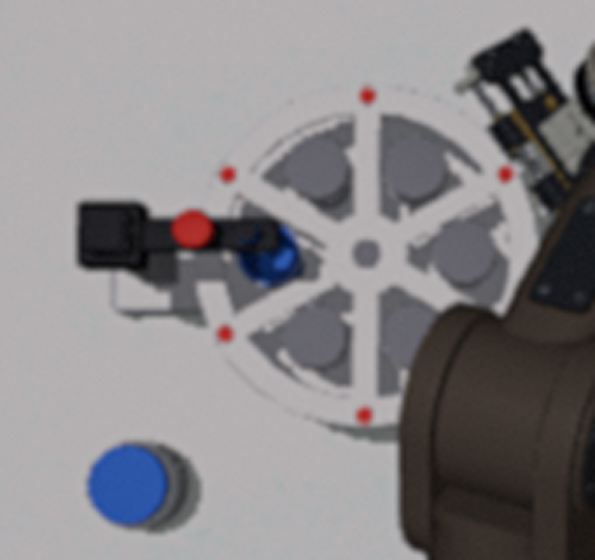

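Call:
play_rows(deltas=[-0.4,0.0073,-0.012,0,0,-0.4,0.0073,-0.012,0,0,-0.4,0.0073,-0.012,0,0,-0.4,0.0073,-0.012,0,0,-0.4,0.0073,-0.012,0,0,-0.4,0,0,0.03,-2,-1,0,0,0.03,-2,-1,0,0,0.03,-2])

```text
t: 22.02
ee_pos: [722.7, -109.9, 187.3]
orientation: [3.067, -0.679, 2.152]
force: [0.5, 0.4, -0.3]
grip_width: 0.13
```

Call:
play_rows(deltas=[-1,0,0,0.03,-2,-1,0,0,0.03,-2,-1,0,0,0.03,-2,-1,0,0,0.03,-2,-1,0,0,0.03,-2,-1,0,0,0.03,-2])

```text
t: 22.78
ee_pos: [722.6, -109.8, 367.4]
orientation: [3.067, -0.679, 1.942]
force: [0.4, -0.6, -0.1]
grip_width: 0.0
```

```bash
python3 -c "
from h import *
rk();c=snap('top','t3');c2=snap('scene','s3')
for c,n in((c,'top'),(c2,'scene')):
    a=c['color'].astype(int); m=((a[...,0]>100)&(a[...,1]<80)&(a[...,2]<80)).astype(np.uint8)
    k,l,s,ce=cv2.connectedComponentsWithStats(m)
    for i in range(1,k):
        if s[i,4]>3: print(n,ce[i].round(1),s[i,4],world(c,*ce[i],z=140).round(1), world(c,*ce[i],z=295).round(1))
im=cv2.imread('pics/s3.png')[60:320,150:450]
cv2.imwrite('pics/s3c.png',cv2.resize(im,None,fx=2.3,fy=2.3,interpolation=cv2.INTER_CUBIC))
"
```

```text
t 22.77 p [ 722.6 -109.8  367.4] J [ 0.2   0.85  0.37  0.77 -0.83  1.99  0.69] az 104.5 tilt 39.1 yslope 0.058 F [ 0.4 -0.6 -0.1] w 0.0 tip [719.6 -98.2 352.6]
r 206.3 ang 300.7
top [234.7 167. ] 7 [749.2  69.1 140. ] [716.1  57.6 295. ]
top [195.  189.3] 7 [681.8 182.2 140. ] [655.6 159.1 295. ]
top [274.  189.3] 7 [685.5 -46.  140. ] [658.9 -45.7 295. ]
top [184.4 205.2] 98 [635.  211.1 140. ] [613.5 185.1 295. ]
top [194. 235.] 9 [549.4 180.6 140. ] [536.8 157.7 295. ]
top [274. 235.] 9 [553.1 -48.  140. ] [540.1 -47.5 295. ]
top [233.7 258. ] 7 [485.7  65.4 140. ] [479.6  54.3 295. ]
scene [345.7 136.4] 67 [556.4 297.6 140. ] [617.1 184.  295. ]
scene [319.5 159.8] 10 [551.  181.4 140. ] [612.5  85.8 295. ]
scene [275.5 173. ] 12 [486.8  65.9 140. ] [558.3 -11.7 295. ]
scene [357.8 185.2] 11 [683.2 183.3 140. ] [724.2  87.4 295. ]
scene [353.1 227.5] 15 [750.7  70.3 140. ] [781.2  -8.  295. ]
```

View pics/s3c.png

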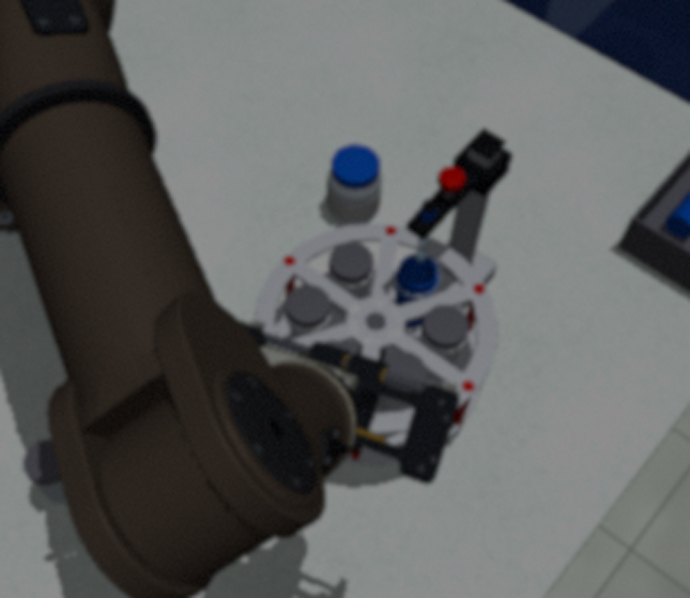

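Call:
play_rows(deltas=[-1,-0.0135,0.029,0,-1.5,-1,-0.0135,0.029,0,-1.5,-1,-0.0135,0.029,0,-1.5,-1,-0.0135,0.029,0,-1.5,-1,-0.0135,0.029,0,-1.5,-1,-0.0135,0.029,0,-1.5,-1,-0.0135,0.029,0,-1.5,-1,-0.0135,0.029,0,-1.5])

```text
t: 23.88
ee_pos: [614.1, 123.2, 365.6]
orientation: [3.067, -0.68, 1.734]
force: [0.8, -1.1, 0.4]
grip_width: 0.005
```

```bash
python3 -c "
from h import *
st()"
```

```text
t 23.88 p [614.1 123.2 365.6] J [-0.18  0.43  0.38  1.52 -0.82  1.47  0.51] az 92.6 tilt 39.1 yslope 0.058 F [ 0.8 -1.1  0.4] w 0.01 tip [613.5 135.1 350.8]
```

Call:
play_rows(deltas=[-1,0,0.019,0,0,-1,0.001,0.019,0,0,-1,0.001,0.019,-0.01,0,-1,0,0,-0.02,0,-1,0,0,0,0])

```text
t: 24.5
ee_pos: [616.4, 178.9, 333.2]
orientation: [3.072, -0.679, 1.732]
force: [0.3, -0.6, 0.5]
grip_width: 0.006
```

```bash
python3 -c "
from h import *
st();snap('wrist','w9');snap('scene','s4')
im=cv2.imread('pics/s4.png')[80:200,280:420]
cv2.imwrite('pics/s4c.png',cv2.resize(im,None,fx=4.5,fy=4.5,interpolation=cv2.INTER_CUBIC))
"
```

```text
t 24.5 p [616.4 178.9 333.2] J [-0.26  0.44  0.35  1.57 -0.85  1.36  0.49] az 92.9 tilt 39.1 yslope 0.054 F [ 0.3 -0.6  0.5] w 0.01 tip [615.8 190.9 318.5]
```

View pics/w9.png

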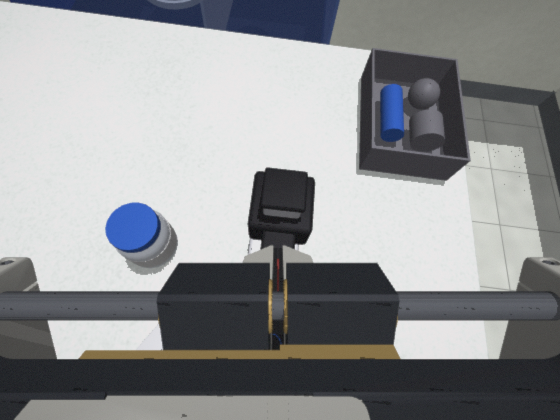

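View pics/s4c.png

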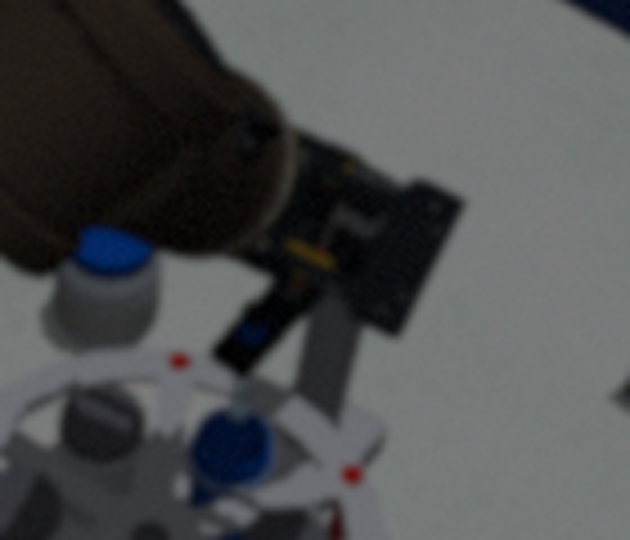

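Call:
play_rows(deltas=[-1,0,0,-0.006,0,-1,0,0,-0.006,0,-1,0,0,-0.006,0,-1,0,0,-0.006,0,-1,0,0,-0.006,0])

```text
t: 25.22
ee_pos: [617.2, 179.7, 306.3]
orientation: [3.065, -0.68, 1.737]
force: [-1.6, -1.4, 3.7]
grip_width: 0.006
```

```bash
python3 -c "
from h import *
st()"
```

```text
t 25.23 p [617.2 179.7 306.3] J [-0.25  0.46  0.34  1.61 -0.87  1.32  0.53] az 92.6 tilt 39.1 yslope 0.059 F [-1.6 -1.4  3.7] w 0.01 tip [616.6 191.7 291.6]
```

Call:
play_rows(deltas=[-1,0,0,-0.006,0,-1,0,0,-0.006,0,-1,0,0,-0.006,0,-1,0,0,-0.006,0,-1,0,0,-0.006,0,-1,0,0,-0.006,0,-1,0,0,-0.006,0])

```text
t: 26.1
ee_pos: [617.1, 179.7, 263.9]
orientation: [3.066, -0.679, 1.736]
force: [0.1, -0.8, 4.8]
grip_width: 0.005
```

```bash
python3 -c "
from h import *
st()"
```

```text
t 26.1 p [617.1 179.7 263.9] J [-0.24  0.5   0.33  1.66 -0.89  1.26  0.6 ] az 92.6 tilt 39.1 yslope 0.059 F [ 0.1 -0.8  4.8] w 0.01 tip [616.6 191.7 249.1]
```

Call:
play_rows(deltas=[-1,0,0,-0.003,0,-1,0,0,-0.002,0])

```text
t: 26.35
ee_pos: [617.1, 179.7, 259.1]
orientation: [3.066, -0.679, 1.736]
force: [-0.8, -1.0, 3.1]
grip_width: 0.002
```

Call:
play_rows(deltas=[-1,0,0,-0.002,0])

```text
t: 26.48
ee_pos: [617.1, 179.7, 257.3]
orientation: [3.066, -0.679, 1.736]
force: [-0.4, -1.8, 4.2]
grip_width: 0.008
```

Call:
play_rows(deltas=[-1,0,0,-0.001,0,-1,0,0,0,0])

```text
t: 26.72
ee_pos: [617.1, 179.7, 256.2]
orientation: [3.066, -0.679, 1.736]
force: [0.6, 0.5, 2.0]
grip_width: 0.003
```

Call:
play_rows(deltas=[-1,0,0,-0.001,0])

```text
t: 26.85
ee_pos: [617.2, 179.8, 255.7]
orientation: [3.065, -0.68, 1.737]
force: [-0.5, -1.9, 7.9]
grip_width: 0.003
```

Call:
play_rows(deltas=[-1,0,0,-0.001,0])

```text
t: 26.98
ee_pos: [617.3, 179.8, 255.4]
orientation: [3.065, -0.68, 1.737]
force: [-3.1, -4.0, 12.5]
grip_width: 0.006
```

Call:
play_rows(deltas=[-1,0,0,-0.001,0])

```text
t: 27.1
ee_pos: [617.3, 179.8, 255.2]
orientation: [3.064, -0.681, 1.738]
force: [-5.0, -4.0, 18.8]
grip_width: 0.004
```

Call:
play_rows(deltas=[-1,0,0,-0.001,0])

```text
t: 27.22
ee_pos: [617.3, 179.8, 254.9]
orientation: [3.063, -0.682, 1.739]
force: [-6.6, -6.1, 22.1]
grip_width: 0.009
```

Call:
play_rows(deltas=[-1,0,0,0.004,0,-1,0,0,0.01,0,-1,0,0,0.03,0,-1,0,0,0.04,0,-1,0,-0.03,0.04,0,-1,0,-0.06,0.03,0,-1,0,-0.06,0.02,0,-1,0,-0.06,0,0])

```text
t: 28.22
ee_pos: [617.1, -27.1, 426.0]
orientation: [3.063, -0.678, 1.739]
force: [1.4, 0.2, -0.2]
grip_width: 0.008
```

Call:
play_rows(deltas=[-1,0,-0.06,0,0,-1,0,-0.06,0,0,-1,0,-0.06,0,0,-1,0,0,0,0])

```text
t: 28.72
ee_pos: [615.9, -211.4, 421.8]
orientation: [3.072, -0.678, 1.724]
force: [0.7, 0.2, 0.2]
grip_width: 0.005
```

```bash
python3 -c "
from h import *
st();c=snap('scene','s5');t=snap('top','t5')
for c,n in((t,'top'),(c,'scene')):
    a=c['color'].astype(int); m=((a[...,0]>100)&(a[...,1]<80)&(a[...,2]<80)).astype(np.uint8)
    k,l,s,ce=cv2.connectedComponentsWithStats(m)
    for i in range(1,k):
        if s[i,4]>3: print(n,ce[i].round(1),s[i,4],world(c,*ce[i],z=140).round(1), world(c,*ce[i],z=235).round(1), world(c,*ce[i]).round(0))
A=cv2.resize(cv2.imread('pics/s5.png')[80:280,240:400],None,fx=2.4,fy=2.4,interpolation=cv2.INTER_CUBIC)
B=cv2.resize(cv2.imread('pics/t5.png')[140:300,140:300],(480,480),interpolation=cv2.INTER_CUBIC)
cv2.imwrite('pics/f5.png',np.hstack([A,B[:480,:410]]) if A.shape[0]==480 else A)
"
```

```text
t 28.73 p [ 615.9 -211.4  421.8] J [ 0.32  0.66  0.46  1.02 -0.8   1.97  0.74] az 92.5 tilt 39.0 yslope 0.054 F [0.7 0.2 0.2] w 0.01 tip [ 615.4 -199.4  407. ]
top [234.5 167. ] 8 [749.2  69.7 140. ] [728.9  62.6 235. ] [749.  70. 141.]
top [195.  189.3] 7 [681.8 182.2 140. ] [665.7 168.1 235. ] [681. 182. 144.]
top [274.  189.3] 7 [685.5 -46.  140. ] [669.2 -45.8 235. ] [686. -46. 136.]
top [188.  208.1] 89 [626.6 200.4 140. ] [613.9 185.2 235. ] [613. 184. 240.]
top [194. 235.] 9 [549.4 180.6 140. ] [541.7 166.5 235. ] [549. 180. 140.]
top [274. 235.] 9 [553.1 -48.  140. ] [545.1 -47.7 235. ] [553. -48. 141.]
top [233.7 258. ] 7 [485.7  65.4 140. ] [482.   58.6 235. ] [486.  65. 142.]
scene [342.8 150.8] 59 [581.8 249.8 140. ] [616.6 184.7 235. ] [617. 184. 236.]
scene [319.4 159.9] 11 [551.  180.8 140. ] [588.7 122.3 235. ] [553. 178. 144.]
scene [275.5 173. ] 12 [486.8  65.9 140. ] [530.6  18.3 235. ] [486.  67. 138.]
scene [357.9 185.1] 15 [683.1 183.7 140. ] [708.2 124.9 235. ] [684. 183. 142.]
scene [266.2 213.8] 16 [554.1 -47.4 140. ] [591.5 -84.2 235. ] [553. -47. 138.]
scene [353.  227.5] 16 [750.5  69.9 140. ] [769.2  22.  235. ] [751.  70. 141.]
scene [305.2 243.5] 18 [686.4 -46.2 140. ] [711.2 -83.1 235. ] [687. -47. 142.]
```

View pics/f5.png

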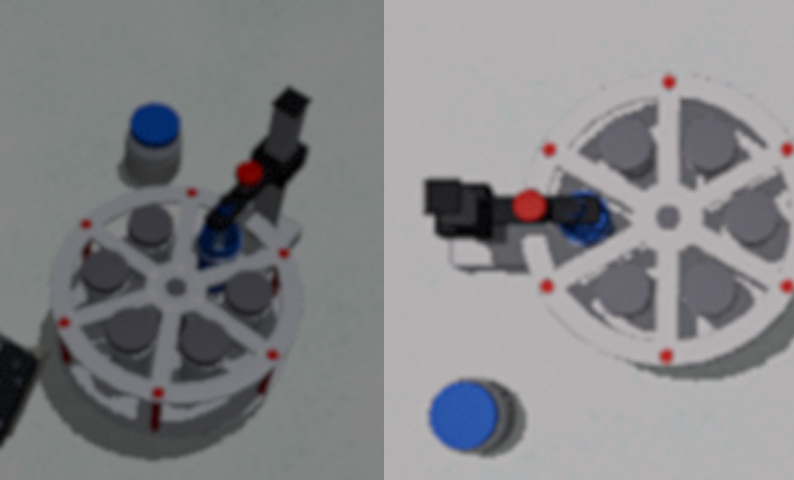

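View pics/t5.png

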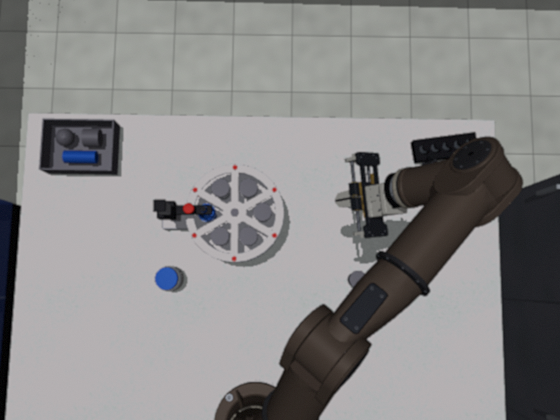

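View pics/s5.png

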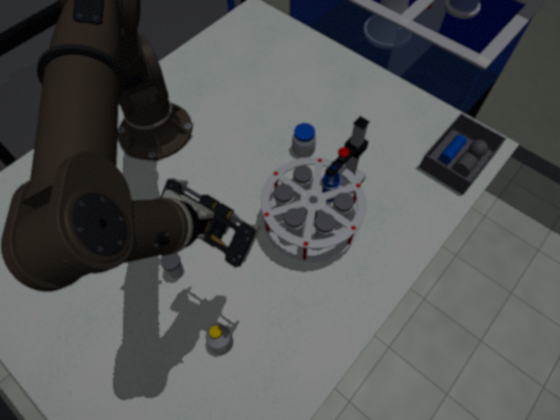

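The bottle (217,336), the jar (304,137) and the spare cup (172,265) are where they were at the start. The electrode is down in the blue cup and the arm is clear of everything.

```bash
python3 -c "
from h import *
st();print(order.sign_off())"
```

```text
t 28.82 p [ 617.1 -206.1  423.4] J [ 0.31  0.65  0.46  1.02 -0.8   1.97  0.74] az 92.6 tilt 39.1 yslope 0.058 F [0.4 0.9 0.2] w 0.0 tip [ 616.5 -194.1  408.7]
the job is handed in; nothing more can be done
None
```

The job is done and handed in at 28.8 s of the 64 s allowed; sign-off gives no verdict.

- **Rack:** I tilted the tool by raising it past the wrist joint's limit, then turned the rack 120° counter-clockwise. That took two 60° strokes, each with the fingers around a red pillar under the top ring, and the wrist force readings stayed around 3–4 N. The red dots came back to within about 2 mm of where they started, so the rack sits in a detent, and the pictures show the blue cup under the electrode.
- **Electrode:** I pushed the red knob down with the closed fingers at about 4–5 N until it met its stop, where the force rose to about 24 N. The last pictures put the knob at 236–240 mm (235 mm expected when down), with the electrode in the blue cup.
- **Surroundings:** The bottle, jar and spare cup look unmoved, and the arm was clear of everything at hand-in.
- **Checks:** The wrist joint read 2.002 rad while raising the tool, against the listed limit of 2. I took that as the actual stop rounded, but could not confirm it. The two cameras differed by about 3 mm on the knob's position. Nothing else disagreed.

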